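Tip the cell pack over in the tilting weld nest and secure it

TASK

The purple eight-cell pack stands upright in the hinged cradle of the brown weld nest: push it over away from you so that pack and cradle go all the way down and it lies on its side in the cradle with its bare cell ends facing you. Then push the lying pack to the left until its end is up against the cradle's side stop, and swing the keeper arm by its red knob across the pack as far as it goes. Only push, gently and with closed fingers or a fingertip: do not grip or lift the pack, leave everything else on the bench where it is, and finish clear.

Things in the scene. Friction and masses are not known exactly. Their poses are not given: they have to be found in the camera images.
- weld_nest: fixture fixed to the bench: brown plate 170 x 186 x 10 mm (x -64 to 106, y -86 to 100) with hinged L-shaped aluminium cradle and steel keeper arm. Origin on the bench top under the cradle's hinge; x = direction in which the pack tips over (away from the robot, +-26 degrees), y = left along the hinge, z up. All offsets below are mm in this frame. Damper and brackets at y = +-58 to 80, 40 high or less
- pack: purple eight-cell pack, loose, 0.4 to 0.75 kg, 43 x 86 x 70 mm (x, y, z). Origin: centre of the underside (bare cell ends); z along the cells, y along its length. At the start it stands on the cradle's two seat prongs, underside at z 33, centre at x -13, near face (x -34) free, back plate behind it. Lying: upper side at z 62, underside at x 5 facing -x, far end at x 75
- cradle (a joint): cradle hinge, rad: 0 = back plate upright (start), 1.571 = lying flat on its rests. No spring, strong damper (0.22 N m s/rad); only the pack's weight holds it at 0. 2 to 8 N on the pack's near face at z 85 towards +x turns pack and cradle together; from about 0.4 rad they sink down by themselves in 1 to 2 s. Back plate 112 wide, 78 long, 5 thick
- cradle_hinge (a point): middle of the hinge line (parallel to y), at x 0, y 0, z 28
- side_stop (a point): centre of the inner face of the side stop, a 5 mm thick flange on the cradle's left edge that turns with it: inner face at y 51; with the cradle down it covers x 16 to 72 and z 14 to 53. The pack touches it when its origin is at y 8 (at the start it is at -14 to -3). The cradle's right side is open
- keeper (a joint): keeper arm hinge, rad: 0 = parked, pointing to -x (towards the robot) beside the cradle; 1.571 = its stop, pointing to -y across the lying pack. Grows counter-clockwise seen from above, about a vertical post, diameter 14, at x 44, y 80. Starts at 0 to 0.25, stays where left, moves with about 1 N at the knob. Arm 64 long from the post axis, 14 wide, z 66 to 72, so it passes 3 to 4 mm over the lying pack
- keeper_knob (a point): middle of the red upright knob on the keeper arm, 55 mm from the post axis, at z 89; the knob is 15 mm in diameter from z 85 to 99, tapering to 9 at its foot (z 72 to 80)
- multimeter: orange and black hand multimeter lying on the bench, 165 x 82 x 43 mm, a bystander; origin at the centre of its underside
- loose_cell: single purple cell standing upright on the bench, 21 diameter x 70 mm, a bystander; origin at the centre of its underside
- flush_cutter: red-handled flush cutter lying on the bench, 142 x 54 x 12 mm, a bystander; origin at the centre of its underside
- tape_roll: amber tape roll lying flat, 86 diameter x 20 mm, a bystander; origin at the centre of its underside
- red_bin: small red parts bin, 108 x 74 x 45 mm, a bystander; origin at the centre of its underside
- marker: marker pen lying on the bench, 120 x 16 x 17 mm, a bystander; origin at the centre of its underside
- caliper: caliper lying on the bench, 215 x 62 x 13 mm, a bystander; origin at the centre of its underside
Things that resemble listed ones, but are neither listed nor needed, are in the scene too. There is more than one size of the pack; the job needs the middle-sized.

How it is judged:
By the outcome, as a careful person would: the job done as asked, in the order asked, and still so for the second after the job is handed in, with the robot touching nothing.
It also fails if it takes over 51 s, if anything falls off the work surface, if the arm or the gripper's body presses on something with over 40 N, if the wrist force passes 120 N, or if a joint passes its speed limit or range.

ROBOT

A 6-joint arm with a two-finger parallel gripper is mounted at the origin on a cart in front of the work surface, level with it; the furniture and walls round the work are solid. World frame = base frame: x ahead of the robot, y to its left, z up, the work surface at z = 0. Lengths are in m, angles in rad, forces in N, time in s.
With the tool pointing down it reaches from about 0.425 to 0.95 m from the base axis. Payload 3.5 kg.
Tool frame: the origin (TCP) lies midway between the tips of the shut fingers; the grasp point (between the pads) lies robot.pinch_z behind it (robot.pinch_z is the distance from the TCP to the grasp point, in m); z points along the fingers, y is the line along which they close (so a half turn about z gives the same grasp; the last joint's range is limited). The gripper opens to 85 mm and grips with 20 to 120 N. Pads are 22 mm wide; open, the fingers measure 114 mm over their backs; the gripper's body (76 mm by 85 mm) begins 54 mm behind the grasp point. The pads swing forward as they close: fully open they stand 13 mm farther back than shut.
Start: joints at [1.184, 0.286, 1.577, -0, 1.279, -0.15], TCP at [0.158, 0.656, 0.231] pointing down, gripper open.
Joint ranges: [-2.77, 2.77], [-0.9, 2.22], [0.21, 2.48], [-1.53, 4.67], [0.24, 2.81], [-2.84, 2.84]. Speed limits (rad/s): [2.79, 2.79, 3.14, 3.14, 3.14, 3.14].

INTERFACE

Orientations are given as a 3x3 rotation matrix whose columns are the frame's x, y, z axes.
In Python, from cell import robot gives the robot as it stands. The module is installed in compiled form; this text tells all that it offers.
- The arm moves only by the tool step_arm, never from a script. Its argument "series" is a list of rows, each a list of 5 numbers: the opening, from 0 (shut) to 1 (fully open), then the shift along the tool's x, y, z in cm, then the turn about the tool's z in rad. A call has 1 to 20 rows; each row is the pose to reach, as a shift and turn from the pose commanded when the call began, along the tool's axes at that moment; what a row does not reach only later rows make up. A row lasts 1/10 s, in which the tool goes at most 50 mm and 8.59 degrees, less where a joint would pass 70% of its speed; a pose out of reach is approached as far as the arm can. A call with a gripper value outside its range is refused whole. The fingers move at their own pace and stop on an object; the grip force is fixed at half the most. Time passes only in rows, so rows that repeat a pose let the fingers close. It gives the time, the measured TCP pose, the force, the opening and the grip force at its end, in the units of the state.
- robot.sense(): the state, without advancing time (a new reading comes with each control period).
- robot.grab_frame(name): name is "scene" or "side" or "wrist"; returns a dict with "frame" (384x512x3 uint8, blue, green, red), "camera_matrix" (3x3 intrinsics, pixels), "rvec" (rotation vector, rad) and "tvec" (3), from world to camera coordinates, as OpenCV has them; the wrist camera has in their place "T_tool_cam" (4x4, takes a point from camera to tool coordinates, whose origin is the TCP and whose axes are the flange's). Camera axes: x right, y down, z forward; pixel columns grow to the right and rows downward; lengths in m; the calibration is good to about 2 mm. A picture is of the moment at which its call begins: read the wrist's pose just before it. There is no depth.
- robot.sign_off(): hands the job in; it is judged then, once.
Trained networks look in a picture, given as the dict that the camera call returned (one of the last four; its "shot" number tells which), for a name from the list of things; names that differ only in an ending like _2 or _b are one class to them, and where a whole thing is asked for, a point or a joint stands for the part that bears it (a point fixed in the world has none). Each returns a list of dicts, best first, with "score" (0 to 1); they miss things now and then, are a little off and sometimes report something else, mostly with a low value. They report only what shows in the picture. A call takes as long as a camera call. They do not tell look-alikes from the thing itself.
- robot.search_frame(picture, target): "xyz" ([x, y, z] in m, in world coordinates, good to about 4 mm: the middle of the surface that is visible of it).
- robot.outline_of(picture, target): "region" (384x512 bool, what is visible of it).
- robot.tip_of(picture, target): "xyz" ([x, y, z] in m, in world coordinates, good to about 4 mm: a listed point, or the origin of a listed thing).
The state is a dict: "t": time; "joint_positions": joint angles; "qd": joint speeds; "joint_torque": joint torques, N m; "eef_pos": TCP position; "ee_rot": TCP orientation; "ft_force": force on the tool from outside, world axes, zero at the start; "torque": the same for the moment, N m; "finger_gap": opening from 0.0 (shut) to 1.0 (fully open); "gripper_force": force on a finger pad.
Only numpy, scipy, OpenCV 4.12 (cv2) and the standard library are available. Lean on these libraries where they do the work, as an engineer would, in place of code of your own. Each camera call takes 0.05 s, during which the arm holds its last target. There are 200 camera calls.

## Working session

There is one attempt and no reset: what is moved stays moved. The work goes in short steps, Python scripts to look and compute and a tool call to move; the robot and the scene stay as the last step left them, time stands still between calls to the robot, and variables do not carry over. Pictures are saved under pics/ and viewed, at most 10 in all, crops included, and the job is handed in when it is done.

Besides the shell and the picture viewer there is one more tool, called in YAML: its name, and indented under it one key for each argument. step_arm: Moves the arm, as the interface text tells. Its arguments: {"type":"object","properties":{"series":{"type":"array","items":{"type":"array","items":{"type":"number"}}}},"required":["series"]}

```bash
mkdir -p pics; cat > h.py <<'E'
from cell import robot
import numpy as np, cv2
def proj(f,P):
    return cv2.projectPoints(np.float64(P).reshape(-1,1,3),f["rvec"],f["tvec"],f["camera_matrix"],None)[0].reshape(-1,2)
E
python3 - <<'E'
from h import *
s=robot.sense();print(s["t"],s["eef_pos"],s["ee_rot"],s["ft_force"],robot.pinch_z)
fs=[robot.grab_frame(n) for n in("scene","side")]
cv2.imwrite("pics/a.png",fs[0]["frame"]);cv2.imwrite("pics/b.png",fs[1]["frame"])
for f in fs:
  for t in("weld_nest","pack","cradle_hinge","side_stop","keeper_knob"):
    print(t,[(np.round(d["xyz"],3).tolist(),round(d["score"],2)) for d in robot.tip_of(f,t)])
E
```

```text
0.0 [0.15807198 0.65555794 0.22995585] [[-9.72097066e-01  2.34577362e-01 -8.69653406e-04]
 [ 2.34578736e-01  9.72094684e-01 -2.17771491e-03]
 [ 3.34542833e-04 -2.32095247e-03 -9.99997251e-01]] [0.24049302 0.68322806 0.44015762] 0.0187
weld_nest [([0.553, -0.089, 0.002], 0.66)]
pack [([0.54, -0.093, 0.036], 0.77), ([0.526, 0.126, -0.001], 0.75), ([0.55, -0.253, 0.007], 0.69)]
cradle_hinge [([0.555, -0.09, 0.026], 0.64)]
side_stop [([0.697, 0.312, -0.001], 0.69), ([0.546, -0.041, 0.069], 0.6)]
keeper_knob [([0.533, -0.018, 0.087], 0.47)]
weld_nest [([0.558, -0.088, -0.004], 0.82)]
pack [([0.551, -0.254, 0.004], 0.93), ([0.544, -0.092, 0.028], 0.84), ([0.528, 0.125, 0.004], 0.71), ([0.652, 0.44, 0.002], 0.68), ([0.536, 0.494, 0.0], 0.36)]
cradle_hinge [([0.545, -0.039, 0.079], 0.45)]
side_stop [([0.543, -0.039, 0.07], 0.58)]
keeper_knob [([0.538, -0.019, 0.089], 0.58)]
```

View pics/a.png

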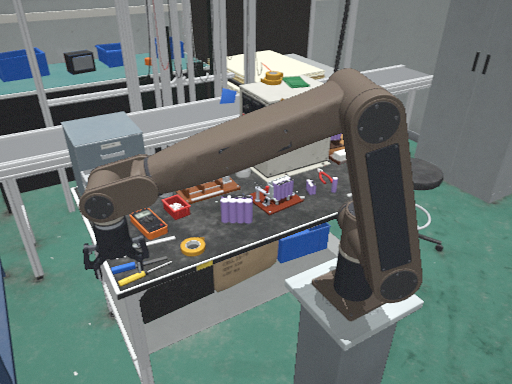

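View pics/b.png

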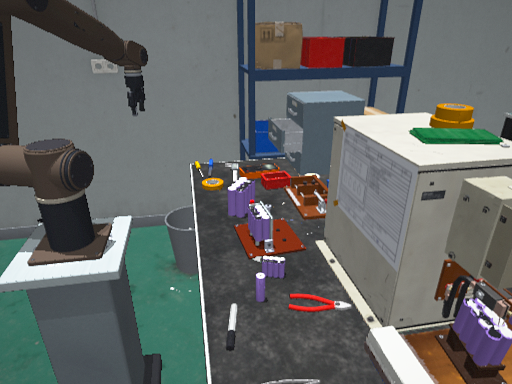

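The nest is at about (0.555, -0.09), with the pack standing in it at pixel (280,188) in scene and (260,222) in side. A larger pack stands to its left and a smaller one to its right. I'll move above and look with the wrist camera.

```bash
python3 - <<'E'
from h import *
f=robot.grab_frame("wrist");print(f["T_tool_cam"].round(3),f["camera_matrix"])
E
```

```text
[[-0.001 -0.961 -0.275  0.071]
 [ 1.    -0.    -0.001  0.001]
 [ 0.001 -0.275  0.961 -0.143]
 [ 0.     0.     0.     1.   ]] [[303.95782048   0.         255.75972985]
 [  0.         303.95782048 193.82787796]
 [  0.           0.           1.        ]]
```

step_arm:
  series:
    - [0,-46,-66,-9,0]
    - [0,-46,-66,-9,0]
    - [0,-46,-66,-9,0]
    - [0,-46,-66,-9,0]
    - [0,-46,-66,-9,0]
    - [0,-46,-66,-9,0]
    - [0,-46,-66,-9,0]
    - [0,-46,-66,-9,0]
    - [0,-46,-66,-9,0]
    - [0,-46,-66,-9,0]
    - [0,-46,-66,-9,0]
    - [0,-46,-66,-9,0]
    - [0,-46,-66,-9,0]
    - [0,-46,-66,-9,0]
    - [0,-46,-66,-9,0]
    - [0,-46,-66,-9,0]
    - [0,-46,-66,-9,0]
    - [0,-46,-66,-9,0]

```text
t: 2.45
eef_pos: [0.4508, -0.0946, 0.3213]
ee_rot: [[-0.971, 0.238, -0.0], [0.238, 0.971, 0.0], [0.001, 0.0, -1.0]]
ft_force: [-1.3, -0.0, 0.2]
finger_gap: -0.001
gripper_force: 0.0
```

```bash
cat >> h.py <<'E'
def wrist():
    s=robot.sense();f=robot.grab_frame("wrist")
    T=np.eye(4);T[:3,:3]=s["ee_rot"];T[:3,3]=s["eef_pos"]
    C=np.linalg.inv(T@f["T_tool_cam"])
    f2=dict(rvec=cv2.Rodrigues(C[:3,:3])[0],tvec=C[:3,3],camera_matrix=f["camera_matrix"])
    return s,f,f2
def nest(P,o,psi):
    P=np.atleast_2d(P)/1000.;c,s=np.cos(psi),np.sin(psi)
    return P@np.array([[c,s,0],[-s,c,0],[0,0,1]])+np.array([o[0],o[1],0])
def ray_z(f,uv,z):
    R=cv2.Rodrigues(np.float64(f["rvec"]))[0];t=np.ravel(f["tvec"]);c=-R.T@t
    d=R.T@np.linalg.inv(f["camera_matrix"])@np.array([uv[0],uv[1],1.]);return c+d*(z-c[2])/d[2]
E
python3 - <<'E'
from h import *
s,f,g=wrist()
cv2.imwrite("pics/w1.png",cv2.resize(f["frame"],(800,600),interpolation=cv2.INTER_CUBIC))
for t in("weld_nest","pack","cradle_hinge","side_stop","keeper_knob"):
    print(t,[(np.round(d["xyz"],3).tolist(),round(d["score"],2)) for d in robot.tip_of(f,t)])
E
```

```text
weld_nest [([0.556, -0.088, -0.0], 0.65)]
pack [([0.549, -0.252, -0.002], 0.88), ([0.544, -0.098, 0.03], 0.73), ([0.525, 0.128, -0.002], 0.62)]
cradle_hinge []
side_stop []
keeper_knob [([0.536, -0.021, 0.087], 0.72)]
```

View pics/w1.png

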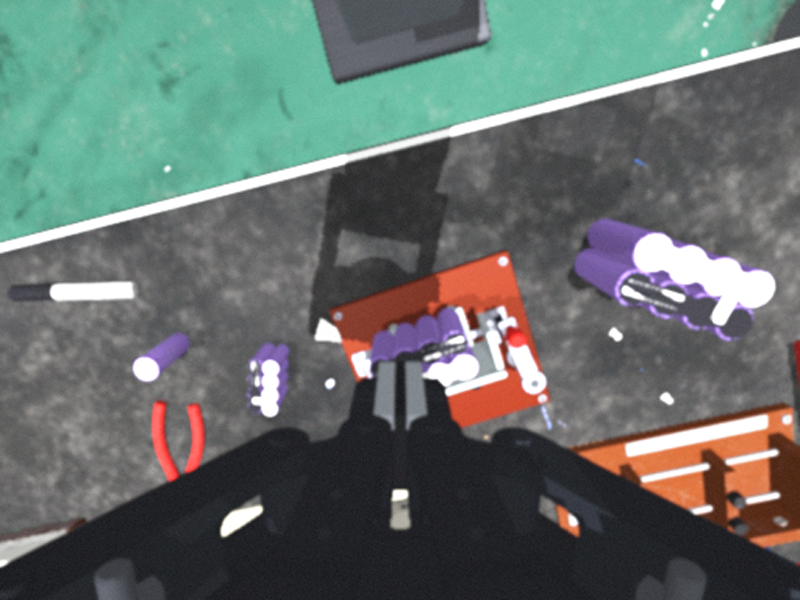

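Wrist picture: plate corners are near-right at (329,316), near-left at (508,252) and far-left at (551,397). The red knob is at (516,340) and the post at (533,383). Next I fit the nest pose.

```bash
python3 - <<'E'
from h import *
from scipy.optimize import least_squares
s,f,g=wrist()
uv=np.array([[329,316],[508,252],[551,397]])/1.5625
P=np.array([[-64,-86,10],[-64,100,10],[106,100,10]])
W=[ray_z(g,u,.01) for u in uv];print(np.round(W,4),np.linalg.norm(W[0]-W[1]),np.linalg.norm(W[2]-W[1]))
r=least_squares(lambda p:(proj(g,nest(P,p[:2],p[2]))-uv).ravel(),[.555,-.09,0]);o=r.x
print(o,np.degrees(o[2]),r.fun.round(1))
im=cv2.resize(f["frame"],None,fx=3,fy=3,interpolation=cv2.INTER_CUBIC)
def ln(P,c):
    q=(proj(g,nest(np.array(P),o[:2],o[2]))*3).astype(int);cv2.polylines(im,[q.reshape(-1,1,2)],True,c,1)
ln([[-64,-86,10],[-64,100,10],[106,100,10],[106,-86,10]],(0,255,0))
for y in(-14,-3): ln([[-34,y-43,103],[-34,y+43,103],[8,y+43,103],[8,y-43,103]],(0,255,255))
ln([[44-8,80,72],[44,88,72],[52,80,72],[44,72,72]],(255,255,0))
K=ray_z(g,np.array([516,340])/1.5625,.099);c,sn=np.cos(o[2]),np.sin(o[2])
d=K[:2]-o[:2];print("knob nest",[c*d[0]+sn*d[1],-sn*d[0]+c*d[1]])
cv2.imwrite("pics/w2.png",im[420:860,570:1130])
E
```

```text
[[ 0.5049 -0.1773  0.01  ]
 [ 0.4828  0.0083  0.01  ]
 [ 0.6455  0.0258  0.01  ]] 0.18684219715487813 0.16368520829842834
[ 0.55671618 -0.08441848  0.12244781] 7.015742761904981 [-0.4 -0.7 -1.  -1.   1.6  2. ]
knob nest [np.float64(-0.011859748446612051), np.float64(0.07230136943200181)]
```

View pics/w2.png

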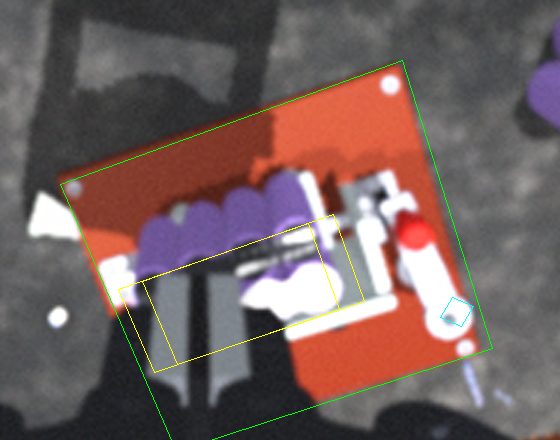

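```bash
python3 - <<'E'
from h import *
from scipy.optimize import least_squares
s,f,g=wrist()
uv=(np.array([[62,181],[402,67],[480,354],[449,318]])+[570,420])/3
P=np.array([[-64,-86,10],[-64,100,10],[106,100,10],[44,80,72]])
r=least_squares(lambda p:(proj(g,nest(P,p[:2],p[2]))-uv).ravel(),[.555,-.09,0]);o=r.x
print(o,np.degrees(o[2]),r.fun.round(1))
c,sn=np.cos(o[2]),np.sin(o[2]);R=np.array([[c,sn],[-sn,c]])
K=ray_z(g,(np.array([415,232])+[570,420])/3,.099)
print("knob nest",R@(K[:2]-o[:2]))
for n in("pack","keeper_knob"):
  print(n,[(R@(d["xyz"][:2]-o[:2])).round(3) for d in robot.tip_of(f,n)])
for d in robot.search_frame(f,"pack"): print(d["xyz"].round(3),d["score"])
s=robot.sense()
Rt=s["ee_rot"]
def tool(P): return (Rt.T@(nest(P,o[:2],o[2])[0]-s["eef_pos"])*100).round(2)
for P in([-75,-9,200],[-75,-9,80],[-34,-9,80]): print(P,nest(P,o[:2],o[2]),tool(P))
print(np.degrees(np.arctan2(Rt[1,0],Rt[0,0])), s["t"])
E
```

```text
[ 0.55681541 -0.08728223  0.09062833] 5.192620671776927 [-1.6 -0.4  0.2 -0.1  1.1  0.6  0.3  0.2]
knob nest [-0.01495479  0.07234259]
pack [array([-0.012,  0.216]), array([-0.025, -0.164]), array([-0.013, -0.007])]
keeper_knob [array([-0.018,  0.068])]Traceback (most recent call last):
  File "<stdin>", line 13, in <module>
AttributeError: 'list' object has no attribute 'round'. Did you mean: 'count'?
```

```bash
cat >> h.py <<'E'
O=(.556,-.087);PSI=.095
def rel(P):
    s=robot.sense();return (np.array(s["ee_rot"]).T@(nest(P,O,PSI)[0]-s["eef_pos"])*100).round(2)
def where():
    s=robot.sense();c,q=np.cos(PSI),np.sin(PSI);d=np.array(s["eef_pos"][:2])-O
    return s["t"],(np.r_[c*d[0]+q*d[1],-q*d[0]+c*d[1],s["eef_pos"][2]]*1000).round(1),np.round(s["ft_force"],1)
E
python3 - <<'E'
from h import *
print(rel([-75,-8,200]),rel([-75,-8,80]))
E
```

```text
[-3.28 -0.16 12.14] [-3.27 -0.16 24.14]
```

step_arm:
  series:
    - [0,-3.3,-0.2,4,-0.14]
    - [0,-3.3,-0.2,8,-0.28]
    - [0,-3.3,-0.2,12,-0.335]
    - [0,-3.3,-0.2,16,-0.335]
    - [0,-3.3,-0.2,20,-0.335]
    - [0,-3.3,-0.2,24.1,-0.335]
    - [0,-3.3,-0.2,24.1,-0.335]
    - [0,-3.3,-0.2,24.1,-0.335]

```text
t: 3.8
eef_pos: [0.4822, -0.1029, 0.0805]
ee_rot: [[-0.995, -0.098, -0.001], [-0.098, 0.995, 0.001], [0.001, 0.001, -1.0]]
ft_force: [0.6, 0.1, 0.7]
finger_gap: 0.001
gripper_force: 0.0
```

```bash
python3 - <<'E'
from h import *
print(where());s,f,g=wrist()
K=robot.tip_of(f,"keeper_knob");print(K)
cv2.imwrite("pics/w3.png",f["frame"]);R=np.array(s["ee_rot"]);print(np.degrees(np.arctan2(R[1,0],R[0,0])))
E
```

```text
(3.8, array([-75. ,  -8.8,  80.5]), array([0.6, 0.1, 0.7]))
[]
-174.36765261523715
```

View pics/w3.png

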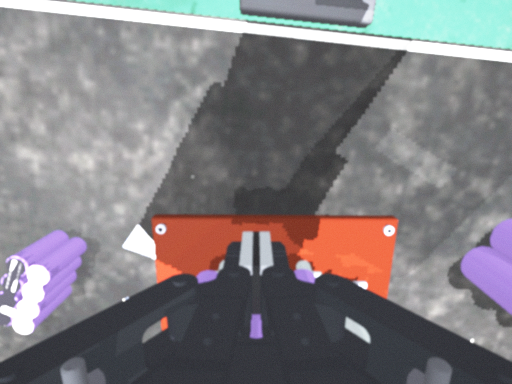

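The plate's near edge is level in the image (row 216), so the tool is aligned with the nest. Now I push.

step_arm:
  series:
    - [0,-1.0,0,0,0]
    - [0,-2.0,0,0,0]
    - [0,-2.5,0,0,0]
    - [0,-2.8,0,0,0]
    - [0,-3.1,0,0,0]
    - [0,-3.4,0,0,0]
    - [0,-3.7,0,0,0]
    - [0,-4.0,0,0,0]

```text
t: 4.7
eef_pos: [0.5211, -0.099, 0.0803]
ee_rot: [[-0.995, -0.098, -0.003], [-0.098, 0.995, 0.0], [0.003, 0.001, -1.0]]
ft_force: [-5.6, -1.1, 5.6]
finger_gap: -0.002
gripper_force: 3.0
```

Contact force is about 6 N, as expected. I continue.

step_arm:
  series:
    - [0,-0.3,0,0,0]
    - [0,-0.6,0,0,0]
    - [0,-0.9,0,0,0]
    - [0,-1.2,0,0,0]
    - [0,-1.5,0,0,0]
    - [0,-1.8,0,0,0]
    - [0,-2.0,0,0,0]

```text
t: 5.4
eef_pos: [0.5425, -0.0971, 0.08]
ee_rot: [[-0.995, -0.098, 0.001], [-0.098, 0.995, 0.0], [-0.001, -0.0, -1.0]]
ft_force: [0.8, 0.7, 0.7]
finger_gap: 0.001
gripper_force: 0.0
```

The pack has passed balance and contact is lost, so it is sinking. I rise and wait.

step_arm:
  series:
    - [0,0.5,0,-1,0]
    - [0,2,0,-4,0]
    - [0,5,-3,-8,0]
    - [0,8,-5,-12,0]
    - [0,10,-5,-16,0]
    - [0,10,-5,-20,0]
    - [0,10,-5,-20,0]
    - [0,10,-5,-20,0]
    - [0,10,-5,-20,0]
    - [0,10,-5,-20,0]
    - [0,10,-5,-20,0]
    - [0,10,-5,-20,0]
    - [0,10,-5,-20,0]
    - [0,10,-5,-20,0]
    - [0,10,-5,-20,0]
    - [0,10,-5,-20,0]

```text
t: 7.0
eef_pos: [0.4474, -0.1567, 0.2804]
ee_rot: [[-0.995, -0.098, 0.0], [-0.098, 0.995, -0.0], [-0.0, -0.0, -1.0]]
ft_force: [-0.6, 0.0, -0.5]
finger_gap: 0.0
gripper_force: 0.0
```

```bash
python3 - <<'E'
from h import *
print(where());s,f,g=wrist()
for n in("pack","keeper_knob","cradle_hinge","side_stop"):print(n,[(np.round(d["xyz"],3).tolist(),round(d["score"],2)) for d in robot.tip_of(f,n)])
im=cv2.resize(f["frame"],None,fx=3,fy=3,interpolation=cv2.INTER_CUBIC)
def ln(P,c):
    q=(proj(g,nest(np.array(P),O,PSI))*3).astype(int);cv2.polylines(im,[q.reshape(-1,1,2)],True,c,1);return q
q=ln([[-64,-86,10],[-64,100,10],[106,100,10],[106,-86,10]],(0,255,0))
ln([[5,-51,62],[5,35,62],[75,35,62],[75,-51,62]],(0,255,255))
ln([[16,51,53],[72,51,53],[72,56,53],[16,56,53]],(255,0,255))
ln([[36,80,72],[44,88,72],[52,80,72],[44,72,72]],(255,255,0))
a,b=np.maximum(q.min(0)-40,0);print(a,b)
cv2.imwrite("pics/w4.png",im[b:b+600,a:a+800])
E
```

```text
(7.0, array([-114.7,  -59.1,  280.4]), array([-0.6,  0. , -0.5]))
pack [([0.548, -0.254, -0.001], 0.92), ([0.526, 0.128, -0.003], 0.85)]
keeper_knob [([0.534, -0.022, 0.087], 0.9)]
cradle_hinge [([0.556, -0.086, 0.029], 0.76)]
side_stop [([0.599, -0.035, 0.035], 0.75), ([0.5, -0.339, 0.0], 0.67)]
668 547
```

View pics/w4.png

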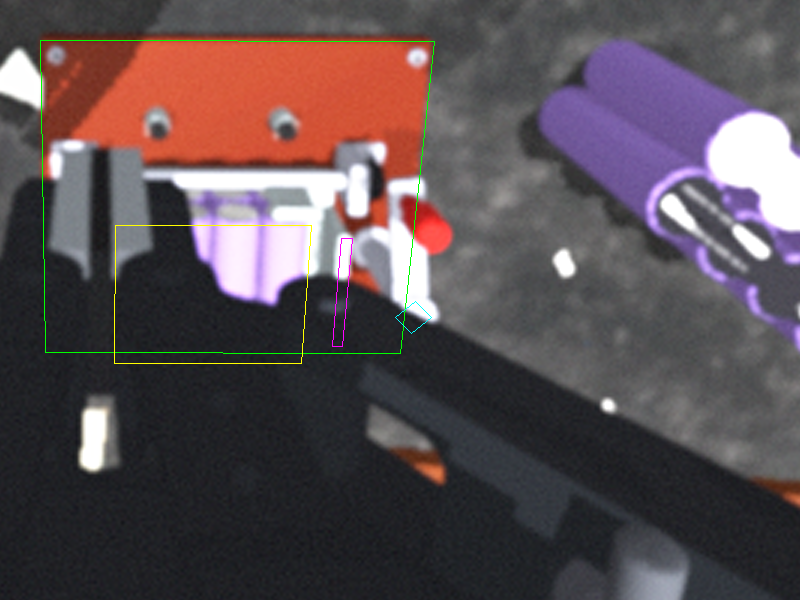

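Pack lies in the cradle as modelled (purple top inside the yellow box, stop at about (340,290), knob at (430,228)). Next is the push to the left.

```bash
python3 - <<'E'
from h import *
print(rel([40,-95,150]),rel([40,-95,49]))
E
```

```text
[-15.47  -3.64  13.04] [-15.47  -3.64  23.14]
```

step_arm:
  series:
    - [0,-4,-1,3,0]
    - [0,-8,-2,5,0]
    - [0,-12,-3.6,9,0]
    - [0,-15.5,-3.6,13,0]
    - [0,-15.5,-3.6,17,0]
    - [0,-15.5,-3.6,20,0]
    - [0,-15.5,-3.6,22,0]
    - [0,-15.5,-3.6,23.1,0]
    - [0,-15.5,-3.6,23.1,0]
    - [0,-15.5,-2.6,23.1,0]
    - [0,-15.5,-1.8,23.1,0]
    - [0,-15.5,-1.4,23.1,0]
    - [0,-15.5,-1.0,23.1,0]
    - [0,-15.5,-0.6,23.1,0]

```text
t: 8.65
eef_pos: [0.6025, -0.1471, 0.05]
ee_rot: [[-0.995, -0.098, 0.001], [-0.098, 0.995, -0.001], [-0.001, -0.001, -1.0]]
ft_force: [0.5, 0.0, 0.2]
finger_gap: -0.002
gripper_force: 0.0
```

```bash
python3 - <<'E'
from h import *
print(where())
E
```

```text
(8.65, array([ 40.6, -64.2,  50. ]), array([0.5, 0. , 0.2]))
```

step_arm:
  series:
    - [0,0,0.25,0,0]
    - [0,0,0.5,0,0]
    - [0,0,0.75,0,0]
    - [0,0,1.0,0,0]

```text
t: 9.05
eef_pos: [0.6017, -0.1382, 0.0497]
ee_rot: [[-0.995, -0.098, 0.001], [-0.098, 0.995, -0.001], [-0.001, -0.001, -1.0]]
ft_force: [0.5, -3.3, 0.2]
finger_gap: 0.001
gripper_force: 1.6
```

step_arm:
  series:
    - [0,0,0.2,0,0]
    - [0,0,0.4,0,0]
    - [0,0,0.6,0,0]

```text
t: 9.35
eef_pos: [0.601, -0.1318, 0.0497]
ee_rot: [[-0.995, -0.098, 0.001], [-0.098, 0.995, -0.001], [-0.001, -0.001, -1.0]]
ft_force: [0.4, -4.8, 1.2]
finger_gap: -0.0
gripper_force: 2.1
```

step_arm:
  series:
    - [0,0,0.15,0,0]
    - [0,0,0.3,0,0]

```text
t: 9.55
eef_pos: [0.6007, -0.1299, 0.0497]
ee_rot: [[-0.995, -0.099, 0.001], [-0.099, 0.995, -0.003], [-0.001, -0.003, -1.0]]
ft_force: [1.1, -10.0, 0.1]
finger_gap: 0.001
gripper_force: 4.6
```

step_arm:
  series:
    - [0,0,0.15,0,0]
    - [0,0,0.3,0,0]

```text
t: 9.75
eef_pos: [0.6007, -0.1296, 0.0499]
ee_rot: [[-0.995, -0.101, 0.002], [-0.101, 0.995, -0.009], [-0.001, -0.009, -1.0]]
ft_force: [1.5, -17.3, -1.2]
finger_gap: -0.001
gripper_force: 7.5
```

The pack is against the stop: the arm stalled at 17 N with TCP y at about -47. Now I retreat and stage for the knob.

step_arm:
  series:
    - [0,0,-1,0,0]
    - [0,0,-3,0,0]
    - [0,0,-4,-2,0]
    - [0,0,-4,-6,0]
    - [0,0,-4,-10,0]
    - [0,0,-4,-15,0]
    - [0,4,-4,-18,0]
    - [0,8,-4,-22,0]
    - [0,12,-4,-23,0]
    - [0,15.5,0,-23,0]
    - [0,15.5,4,-23,0]
    - [0,15.5,4,-23,0]
    - [0,15.5,4,-23,0]

```text
t: 11.05
eef_pos: [0.4416, -0.1004, 0.2792]
ee_rot: [[-0.995, -0.1, -0.0], [-0.1, 0.995, 0.001], [0.0, 0.001, -1.0]]
ft_force: [0.3, 0.4, 0.5]
finger_gap: -0.002
gripper_force: 0.0
```

```bash
python3 - <<'E'
from h import *
print(where());s,f,g=wrist()
c,q=np.cos(PSI),np.sin(PSI);R=np.array([[c,q],[-q,c]])
for n in("keeper_knob","cradle_hinge","side_stop"):print(n,[((R@(np.array(d["xyz"])[:2]-O)).round(3).tolist(),round(d["score"],2)) for d in robot.tip_of(f,n)])
im=cv2.resize(f["frame"],None,fx=3,fy=3,interpolation=cv2.INTER_CUBIC)
def ln(P,c):
    q=(proj(g,nest(np.array(P),O,PSI))*3).astype(int);cv2.polylines(im,[q.reshape(-1,1,2)],True,c,1);return q
q=ln([[-64,-86,10],[-64,100,10],[106,100,10],[106,-86,10]],(0,255,0))
ln([[5,-35,62],[5,51,62],[75,51,62],[75,-35,62]],(0,255,255))
ln([[36,80,72],[44,88,72],[52,80,72],[44,72,72]],(255,255,0))
t=np.linspace(0,6.28,20)
ln(np.c_[-10+7.5*np.cos(t),70+7.5*np.sin(t),99+0*t],(255,0,0))
a,b=np.maximum(q.min(0)-100,0)
cv2.imwrite("pics/w5.png",im[b:b+600,a:a+800])
print(rel([-10,112,200]),rel([-10,112,80]))
E
```

```text
(11.05, array([-115.2,   -2.5,  279.2]), array([0.3, 0.4, 0.5]))
keeper_knob [([-0.013, 0.068], 0.79)]
cradle_hinge []
side_stop [([0.047, 0.049], 0.8)]
[-10.51  11.55   7.9 ] [-10.52  11.55  19.9 ]
```

View pics/w5.png

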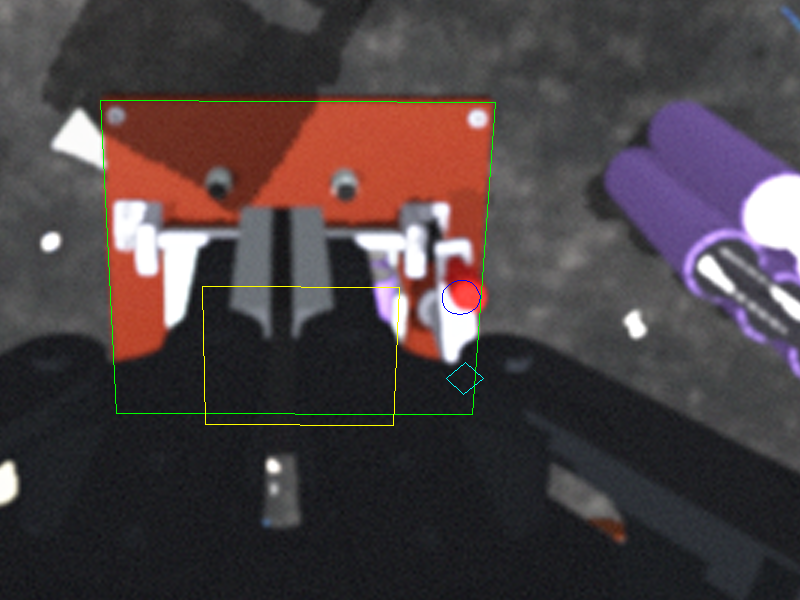

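The knob top at (468,297) is about 2 mm left of the model circle, so knob is near (-10,72). The purple pack edge meets the stop at (395,310). Staging at the left of the knob now.

step_arm:
  series:
    - [0,-2,4,2,0.14]
    - [0,-4,8,4,0.28]
    - [0,-6,11.6,6,0.42]
    - [0,-8,11.6,7,0.56]
    - [0,-10.5,11.6,7.9,0.7]
    - [0,-10.5,11.6,7.9,0.84]
    - [0,-10.5,11.6,7.9,0.98]
    - [0,-10.5,11.6,7.9,1.12]
    - [0,-10.5,11.6,7.9,1.26]
    - [0,-10.5,11.6,7.9,1.4]
    - [0,-10.5,11.6,7.9,1.54]
    - [0,-10.5,11.6,9,1.57]
    - [0,-10.5,11.6,13,1.57]
    - [0,-10.5,11.6,17,1.57]
    - [0,-10.5,11.6,19.9,1.57]
    - [0,-10.5,11.6,19.9,1.57]
    - [0,-10.5,11.6,19.9,1.57]

```text
t: 12.95
eef_pos: [0.5353, 0.0243, 0.0801]
ee_rot: [[-0.098, 0.995, -0.001], [0.995, 0.098, 0.0], [0.0, -0.001, -1.0]]
ft_force: [0.5, 0.2, 0.6]
finger_gap: -0.005
gripper_force: 0.0
```

```bash
python3 - <<'E'
from h import *
print(where());s=robot.sense();R=s["ee_rot"];print(np.round(R,3).tolist(),s["joint_positions"])
# arc: knob angle a, tcp = knob - tangent*(D), yaw
D=18.5
for a in np.r_[.15,.3:1.7:.15]:
    k=np.array([44-55*np.cos(a),80-55*np.sin(a)]);t=np.array([np.sin(a),-np.cos(a)])
    p=k-D*t;print(round(a,2),rel([*p,80]),round(-a,2))
E
```

```text
(12.95, array([-10.1, 112.7,  80.1]), array([0.5, 0.2, 0.6]))
[[-0.098, 0.995, -0.001], [0.995, 0.098, 0.0], [0.0, -0.001, -1.0]] [-1.44128367e-01  1.62250566e-01  2.02557621e+00  3.50385565e-05
  9.55103773e-01 -2.42427400e-01]
0.15 [-2.27 -0.31  0.01] -0.15
0.3 [-3.13 -0.4   0.01] -0.3
0.45 [-4.   -0.36  0.01] -0.45
0.6 [-4.85 -0.19  0.01] -0.6
0.75 [-5.67  0.1   0.01] -0.75
0.9 [-6.43  0.52  0.01] -0.9
1.05 [-7.13  1.04  0.01] -1.05
1.2 [-7.74  1.66  0.01] -1.2
1.35 [-8.24  2.37  0.01] -1.35
1.5 [-8.64  3.14  0.01] -1.5
1.65 [-8.92  3.97  0.  ] -1.65
```

step_arm:
  series:
    - [0,-1.0,-0.2,0,-0.05]
    - [0,-1.7,-0.3,0,-0.1]
    - [0,-2.3,-0.3,0,-0.15]
    - [0,-2.7,-0.35,0,-0.22]
    - [0,-3.1,-0.4,0,-0.3]
    - [0,-3.6,-0.4,0,-0.37]
    - [0,-4.0,-0.35,0,-0.45]
    - [0,-4.4,-0.3,0,-0.52]
    - [0,-4.85,-0.2,0,-0.6]
    - [0,-5.25,-0.05,0,-0.67]
    - [0,-5.65,0.1,0,-0.75]

```text
t: 14.05
eef_pos: [0.5433, -0.0321, 0.0833]
ee_rot: [[-0.752, 0.659, 0.003], [0.659, 0.753, -0.001], [-0.003, 0.002, -1.0]]
ft_force: [-1.3, 0.8, -0.0]
finger_gap: 0.0
gripper_force: 0.6
```

```bash
python3 - <<'E'
from h import *
print(where());s=robot.sense();R=np.array(s["ee_rot"])
f=robot.grab_frame("side");print([(np.round(d["xyz"],3),d["score"]) for d in robot.tip_of(f,"keeper_knob")])
D=18.5
for a in np.r_[.75:1.7:.1]:
    k=np.array([44-55*np.cos(a),80-55*np.sin(a)]);t=np.array([np.sin(a),-np.cos(a)])
    p=k-D*t;print(round(a,2),rel([*p,80]),round(.75-a,2))
E
```

```text
(14.05, array([-7.5, 55.9, 83.3]), array([-1.3,  0.8, -0. ]))
[(array([ 0.555, -0.049,  0.087]), 0.47)]
0.75 [ 0.15 -0.1   0.31] 0.0
0.85 [-0.41 -0.26  0.31] -0.1
0.95 [-0.98 -0.36  0.31] -0.2
1.05 [-1.56 -0.41  0.31] -0.3
1.15 [-2.14 -0.39  0.32] -0.4
1.25 [-2.71 -0.32  0.32] -0.5
1.35 [-3.28 -0.2   0.32] -0.6
1.45 [-3.83 -0.01  0.32] -0.7
1.55 [-4.36  0.23  0.33] -0.8
1.65 [-4.86  0.51  0.33] -0.9
```

step_arm:
  series:
    - [0,-0.3,-0.2,0,-0.08]
    - [0,-0.7,-0.3,0,-0.15]
    - [0,-1.1,-0.4,0,-0.22]
    - [0,-1.5,-0.4,0,-0.3]
    - [0,-1.9,-0.4,0,-0.36]
    - [0,-2.3,-0.4,0,-0.43]
    - [0,-2.7,-0.3,0,-0.5]
    - [0,-3.1,-0.25,0,-0.57]
    - [0,-3.5,-0.1,0,-0.64]
    - [0,-3.8,0,0,-0.7]

```text
t: 15.15
eef_pos: [0.5711, -0.0571, 0.0821]
ee_rot: [[-1.0, 0.021, 0.002], [0.021, 1.0, -0.001], [-0.002, -0.001, -1.0]]
ft_force: [-0.8, -0.7, -0.2]
finger_gap: 0.002
gripper_force: 0.6
```

step_arm:
  series:
    - [0,-0.2,0,0,-0.05]
    - [0,-0.4,0,0,-0.1]

```text
t: 15.35
eef_pos: [0.5751, -0.0571, 0.0821]
ee_rot: [[-0.997, -0.078, 0.002], [-0.078, 0.997, -0.001], [-0.002, -0.001, -1.0]]
ft_force: [-0.6, -1.2, -0.1]
finger_gap: 0.002
gripper_force: 0.6
```

step_arm:
  series:
    - [0,-0.15,0,0,0]
    - [0,-0.3,0,0,0]
    - [0,-0.45,0,0,0]
    - [0,-0.6,0,0,0]

```text
t: 15.75
eef_pos: [0.5782, -0.0565, 0.0807]
ee_rot: [[-0.997, -0.078, -0.006], [-0.078, 0.997, -0.001], [0.006, -0.0, -1.0]]
ft_force: [-10.6, -2.4, 7.4]
finger_gap: -0.003
gripper_force: 5.4
```

The force rose to about 11 N and motion stalled, so the keeper is at its stop. I back off, rise and move aside to check.

step_arm:
  series:
    - [0,0.5,0,0,0]
    - [0,2,0,0,0]
    - [0,4,0,-1,0]
    - [0,6,0,-4,0]
    - [0,9,0,-8,0]
    - [0,12,0,-12,0]
    - [0,12,0,-16,0]
    - [0,11,4,-18,0]
    - [0,11,8,-18,0]
    - [0,11,12,-18,0]
    - [0,11,16,-18,0]
    - [0,11,20,-18,0]
    - [0,11,24,-18,0]
    - [0,11,24,-18,0]
    - [0,11,24,-18,0]

```text
t: 17.25
eef_pos: [0.4516, 0.1755, 0.2605]
ee_rot: [[-0.997, -0.08, 0.001], [-0.08, 0.997, 0.0], [-0.001, 0.0, -1.0]]
ft_force: [0.1, 0.3, -1.2]
finger_gap: -0.002
gripper_force: 0.0
```

```bash
python3 - <<'E'
from h import *
print(where())
s,f,g=wrist();fs=robot.grab_frame("side");fc=robot.grab_frame("scene")
c,q=np.cos(PSI),np.sin(PSI);R=np.array([[c,q],[-q,c]])
for F in(f,fs,fc):
  for n in("keeper_knob","side_stop","pack"):print(n,[((R@(np.array(d["xyz"])[:2]-O)).round(3).tolist(),round(d["xyz"][2],3),round(d["score"],2)) for d in robot.tip_of(F,n)])
def crop(F,p,h,w,k):
    u,v=proj(F,nest([30,0,50],O,PSI))[0].astype(int);v0=max(v-h,0);u0=max(u-w,0)
    return cv2.resize(F["frame"][v0:v0+2*h,u0:u0+2*w],(400,400),interpolation=cv2.INTER_CUBIC)
g["frame"]=f["frame"]
cv2.imwrite("pics/end.png",np.hstack([crop(fs,0,50,50,8),crop(fc,0,40,40,8)]))
cv2.imwrite("pics/w6.png",f["frame"])
E
```

```text
(17.25, array([-79.1, 271.3, 260.5]), array([ 0.1,  0.3, -1.2]))
keeper_knob [([0.04, 0.023], 0.087, 0.85)]
side_stop [([0.048, 0.052], 0.033, 0.78)]
pack [([0.008, 0.008], 0.036, 0.56), ([-0.07, 0.449], -0.0, 0.41)]
keeper_knob [([-0.069, 0.451], -0.001, 0.73), ([0.042, 0.025], 0.089, 0.51)]
side_stop [([0.046, 0.048], 0.037, 0.76)]
pack [([0.008, 0.006], 0.039, 0.68), ([-0.022, -0.166], -0.0, 0.65)]
keeper_knob [([0.039, 0.026], 0.087, 0.42)]
side_stop [([0.044, 0.046], 0.032, 0.76)]
pack [([-0.011, 0.214], -0.001, 0.75), ([0.003, 0.007], 0.041, 0.52), ([-0.021, -0.166], 0.005, 0.43), ([-0.003, -0.002], -0.0, 0.41)]
```

View pics/end.png

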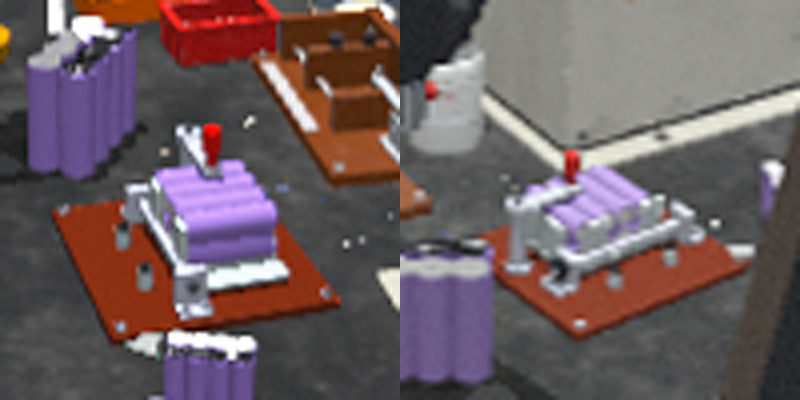

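View pics/w6.png

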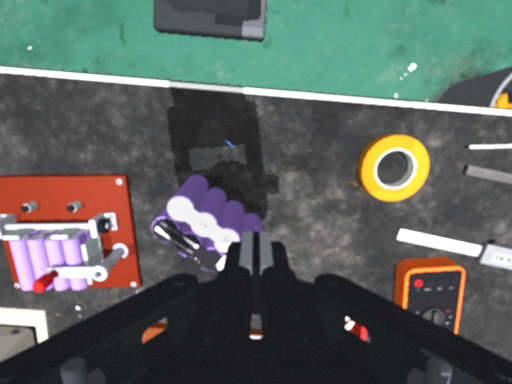

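Both views show the pack lying with its cell ends towards the robot, its end against the stop ((88,258) in the wrist view), and the keeper across it with the knob at (42,282). The gripper is clear, so I hand in.

```bash
python3 -c "
from cell import robot
print(robot.sign_off())"
```

```text
the job is handed in; nothing more can be done
None
```

The job is handed in at about 17 s of arm time. The pack lies in the lowered cradle with its cell ends facing the robot. It was pushed left until it stalled against the side stop at about 17 N. The keeper arm was swung across it to its stop, and the gripper is clear of everything.

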